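Take out the spacers and close up the door-panel staves

ROBOT

A 7-joint arm with a two-finger parallel gripper is mounted at the origin on the work surface. World frame = base frame: x ahead of the robot, y to its left, z up, the work surface at z = 0. Lengths are in m, angles in rad, forces in N, time in s.
With the tool pointing down it reaches from about 0.425 to 0.925 m from the base axis. Payload 6.8 kg.
Tool frame: the origin (TCP) lies on the mounting face of the last link; the fingertips stand 173 mm ahead of it and the grasp point (between the pads) lies 155 mm ahead of it; z points along the fingers, y is the line along which they close (so a half turn about z gives the same grasp; the last joint's range is limited). The gripper opens to 85 mm and grips with 20 to 120 N. Pads are 22 mm wide; open, the fingers measure 114 mm over their backs; the gripper's body (76 mm by 85 mm) begins 54 mm behind the grasp point. The pads swing forward as they close: fully open they stand 13 mm farther back than shut.
Start: joints at [-1.238, 0.477, 0.022, 1.555, -0.011, 1.109, -0.083], TCP at [0.288, 0.61, 0.405] pointing down, gripper open.
Joint ranges: [-2.96, 2.96], [-0.34, 2.1], [-1.41, 1.46], [0.24, 2.44], [-1.37, 4.51], [0.17, 1.92], [-2.96, 2.96]. Speed limits (rad/s): [2.39, 2.39, 3.14, 3.14, 3.14, 3.14, 3.14].

INTERFACE

Orientations are given as a rotation vector (axis times angle).
In Python, from bench import r gives the robot as it stands.
- The arm moves only by the tool carry_out, never from a script. Its argument "moves" is a list of rows, each a list of 5 numbers: the shift along the tool's x, y, z in m, then the turn about the tool's z in rad, then the finger opening in m, from 0 to 0.0854. In form: [[dx, dy, dz, roll, claw], ...]. A call has exactly 8 rows; each row is the pose to reach, as a shift and turn from the pose commanded when the call began, along the tool's axes at that moment; what a row does not reach only later rows make up. A row lasts 1/10 s, in which the tool goes at most 50 mm and 8.59 degrees, less where a joint would pass 70% of its speed; a pose out of reach is approached as far as the arm can. A call with a gripper value outside its range is refused whole. The fingers move at their own pace and stop on an object; "force" is the grip in N (left out, the last holds). Time passes only in rows, so rows that repeat a pose let the fingers close, or fill a call up. It gives the time, the measured TCP pose, the force, the opening and the grip force at its end, in the units of the state.
- r.get_obs(): the state, without advancing time (a new reading comes with each control period).
- r.grab_frame(name): name is "side" or "top" or "wrist"; returns the picture (384x512x3 uint8, red, green, blue); there is no depth.
- r.calibration(name): a dict with "fx", "fy", "cx", "cy" (pixels), "rvec" (rotation vector, rad) and "tvec" (3), from world to camera coordinates, as OpenCV has them. Camera axes: x right, y down, z forward; pixel columns grow to the right and rows downward; lengths in m; the calibration is good to about 2 mm. A picture is of the moment at which its call begins: read the wrist's pose just before it. calibration takes no time and is no camera call; for the wrist camera it gives the pose at the moment of the call.
- r.hand_in(): hands the job in; it is judged then, once.
The state is a dict: "clock": time; "joints": joint angles; "qvel": joint speeds; "tau": joint torques, N m; "tcp_pos": TCP position; "orientation": TCP orientation; "contact_force": force on the tool from outside, world axes, zero at the start; "moment": the same for the moment, N m; "grip_width": finger opening in m; "gripper_force": force on a finger pad.
Only numpy, scipy, OpenCV 4.12 (cv2) and the standard library are available. Lean on these libraries where they do the work, as an engineer would, in place of code of your own. Each camera call takes 0.05 s, during which the arm holds its last target. There are 200 camera calls.

TASK

Draw every spacer up out of the gaps between the staves by its exposed top edge and put them all in the grey tray, and lay the loose stave flat in the jig, in the space between the row and the jaw, lined up with the others. Once all the spacers are in the tray, slide the jaw towards the fence until all five staves butt flush against the fence and one another with no gaps, and leave the jaw closed against the last stave. Leave the glue bottle, hammer and brush alone.

Things in the scene. Friction and masses are not known exactly. Their poses are not given: they have to be found in the camera images.
- jig: fixed plywood jig (sizes in mm). Origin: on its underside; z up, y along the row towards the fence, x along the staves. Bed 190 (x) by 460 (y, from -235 to +225), its top 18 above the bench. The fence, a fixed bar 22 thick and 22 tall above the bed, closes the +y end: its inner face is at y = +200. Two guide strips, 8 tall above the bed, inner faces at x = -85 and x = +85, run from y = -170 to +200
- jaw (a joint): sliding jaw of the jig, m: 0 = fully open, grows as the jaw slides along the jig's +y towards the fence; limit 0.185. The jaw's face towards the fence is at jig y = -0.180 + joint value. It stays where it is left (friction about 2.5 N). The jaw block is 150 (x) by 34 (y), its top level with the staves (40 above the bench)
- jaw_grip (a point): middle of the top of the jaw's upright wooden grip: a fin 18 thick (jig y), 50 long (jig x), standing 36 above the jaw block, top 76 above the bench. The jaw's face is 17 nearer the fence than this point. Same axes as the jig
- tray: loose grey open tray, 180 (x) by 120 (y) outside, 40 tall, walls and floor 5 thick, 0.6 kg. Origin: centre of its underside, z up. It stands on the bench beyond the open-jaw end of the jig (robot's right, -y)
- spacer1: pale wooden spacer, 40 (x, along the gap) by 12 (y, thickness) by 52 (z, height), 30 g. Origin: its centre. If present it starts upright on the bed, snug in the near half (jig -x) of the 12.6 gap between the fence and stave1, its top 30 above the staves' tops. None if absent
- spacer2: pale wooden spacer, 40 (x, along the gap) by 12 (y, thickness) by 52 (z, height), 30 g. Origin: its centre. If present it starts upright on the bed, snug in the far half (jig +x) of the 12.6 gap between the fence and stave1, its top 30 above the staves' tops. None if absent
- spacer3: pale wooden spacer, 40 (x, along the gap) by 12 (y, thickness) by 52 (z, height), 30 g. Origin: its centre. If present it starts upright on the bed, snug in the near half (jig -x) of the 12.6 gap between stave1 and stave2, its top 30 above the staves' tops. None if absent
- spacer4: pale wooden spacer, 40 (x, along the gap) by 12 (y, thickness) by 52 (z, height), 30 g. Origin: its centre. If present it starts upright on the bed, snug in the far half (jig +x) of the 12.6 gap between stave1 and stave2, its top 30 above the staves' tops. None if absent
- spacer5: pale wooden spacer, 40 (x, along the gap) by 12 (y, thickness) by 52 (z, height), 30 g. Origin: its centre. If present it starts upright on the bed, snug in the near half (jig -x) of the 12.6 gap between stave2 and stave3, its top 30 above the staves' tops. None if absent
- spacer6: pale wooden spacer, 40 (x, along the gap) by 12 (y, thickness) by 52 (z, height), 30 g. Origin: its centre. If present it starts upright on the bed, snug in the far half (jig +x) of the 12.6 gap between stave2 and stave3, its top 30 above the staves' tops. None if absent
- spacer7: pale wooden spacer, 40 (x, along the gap) by 12 (y, thickness) by 52 (z, height), 30 g. Origin: its centre. If present it starts upright on the bed, snug in the near half (jig -x) of the 12.6 gap between stave3 and stave4, its top 30 above the staves' tops. None if absent
- spacer8: pale wooden spacer, 40 (x, along the gap) by 12 (y, thickness) by 52 (z, height), 30 g. Origin: its centre. If present it starts upright on the bed, snug in the far half (jig +x) of the 12.6 gap between stave3 and stave4, its top 30 above the staves' tops. None if absent
- stave1: brown wooden stave, 160 long (x) by 42 wide (y) by 22 thick (z), about 0.11 kg; number 1 from the fence, lying in the jig, 12.6 from its neighbours, whether or not a spacer stands between. Origin: centre of its underside
- stave2: brown wooden stave, 160 long (x) by 42 wide (y) by 22 thick (z), about 0.11 kg; number 2 from the fence, lying in the jig, 12.6 from its neighbours, whether or not a spacer stands between. Origin: centre of its underside
- stave3: brown wooden stave, 160 long (x) by 42 wide (y) by 22 thick (z), about 0.11 kg; number 3 from the fence, lying in the jig, 12.6 from its neighbours, whether or not a spacer stands between. Origin: centre of its underside
- stave4: brown wooden stave, 160 long (x) by 42 wide (y) by 22 thick (z), about 0.11 kg; number 4 from the fence, lying in the jig, 12.6 from its neighbours, whether or not a spacer stands between. Origin: centre of its underside
- stave5: brown wooden stave, 160 long (x) by 42 wide (y) by 22 thick (z), about 0.11 kg; the loose one, starting flat on the bench beyond the fence end of the jig (robot's left, +y); its place is in the jig between stave4 and the jaw. Origin: centre of its underside
- glue: bystander: white closed glue bottle, 60 diameter, 170 tall, beyond the jig. Origin: centre of its underside
- mallet: bystander: hammer lying on the bench beyond the jig. Origin near its middle
- brush: bystander: brush lying on the bench beyond the jig and tray. Origin near its middle

How it is judged:
On the way, in this order (a step that is already met when the one before it is completed fails the run):
1. every spacer is out of its gap and in the tray (x of spacer1 in the frame of tray between -0.085 and 0.085 m and y of spacer1 in the frame of tray between -0.055 and 0.055 m and z of spacer1 in the frame of tray between 0.003 and 0.06 m and x of spacer2 in the frame of tray between -0.085 and 0.085 m and y of spacer2 in the frame of tray between -0.055 and 0.055 m and z of spacer2 in the frame of tray between 0.003 and 0.06 m and x of spacer3 in the frame of tray between -0.085 and 0.085 m and y of spacer3 in the frame of tray between -0.055 and 0.055 m and z of spacer3 in the frame of tray between 0.003 and 0.06 m and x of spacer4 in the frame of tray between -0.085 and 0.085 m and y of spacer4 in the frame of tray between -0.055 and 0.055 m and z of spacer4 in the frame of tray between 0.003 and 0.06 m and x of spacer5 in the frame of tray between -0.085 and 0.085 m and y of spacer5 in the frame of tray between -0.055 and 0.055 m and z of spacer5 in the frame of tray between 0.003 and 0.06 m and x of spacer6 in the frame of tray between -0.085 and 0.085 m and y of spacer6 in the frame of tray between -0.055 and 0.055 m and z of spacer6 in the frame of tray between 0.003 and 0.06 m and x of spacer7 in the frame of tray between -0.085 and 0.085 m and y of spacer7 in the frame of tray between -0.055 and 0.055 m and z of spacer7 in the frame of tray between 0.003 and 0.06 m and x of spacer8 in the frame of tray between -0.085 and 0.085 m and y of spacer8 in the frame of tray between -0.055 and 0.055 m and z of spacer8 in the frame of tray between 0.003 and 0.06 m), for 0.2 s.
2. the jaw is closed and all five staves are flush against the fence and one another (y of stave1 in the frame of jig between 0.176 and 0.182 m and x of stave1 in the frame of jig between -0.012 and 0.012 m and z of stave1 in the frame of jig between 0.014 and 0.044 m and angle between the x axis of each of stave1, stave2, stave3, stave4, stave5 and the x axis of jig, either way round below 0.035 rad and angle between the z axis of each of stave1, stave2, stave3, stave4, stave5 and the z axis of jig, either way round below 0.06 rad and y of stave2 in the frame of jig between 0.134 and 0.14 m and x of stave2 in the frame of jig between -0.012 and 0.012 m and z of stave2 in the frame of jig between 0.014 and 0.044 m and y of stave3 in the frame of jig between 0.092 and 0.098 m and x of stave3 in the frame of jig between -0.012 and 0.012 m and z of stave3 in the frame of jig between 0.014 and 0.044 m and y of stave4 in the frame of jig between 0.05 and 0.056 m and x of stave4 in the frame of jig between -0.012 and 0.012 m and z of stave4 in the frame of jig between 0.014 and 0.044 m and y of stave5 in the frame of jig between 0.008 and 0.014 m and x of stave5 in the frame of jig between -0.012 and 0.012 m and z of stave5 in the frame of jig between 0.014 and 0.044 m and value of joint jaw above 0.1655 m), for 0.2 s.
At the end, for the whole second after the job is handed in: all spacers at rest inside the tray; five staves flat on the bed in order 1 to 5 from the fence, each within 3 mm of its gap-free place along the row, 12 mm along its length, 2 degrees of square; jaw up against the last stave (joint above 0.1655; 0.170 is gap-free) (all of step 1 and all of step 2 and linear speed of each of spacer1, spacer2, spacer3, spacer4, spacer5, spacer6, spacer7, spacer8 below 0.03 m/s and linear speed of each of stave1, stave2, stave3, stave4, stave5 below 0.02 m/s); the robot touches nothing.
It fails at once if a bystander (glue bottle, hammer, brush) is shifted by more than 40 mm (distance of any of glue, mallet, brush from where it was at the start of the episode above 0.04 m).
Of spacer1, spacer2, spacer3, spacer4, spacer5, spacer6, spacer7, spacer8 only 4 to 6 are there at a start; the rules pass over those that are not, and their reading is None.
At some moment in a run one of stave5, tray may be knocked a few centimetres aside while the robot is not near it.
Once in a run the grip may slacken for a moment while it holds something.
It also fails if it takes over 210 s, if anything falls off the work surface, if the arm or the gripper's body presses on something with over 40 N, if the wrist force passes 120 N, or if a joint passes its speed limit or range.

## Working session

There is one attempt and no reset: what is moved stays moved. The work goes in short steps, Python scripts to look and compute and a tool call to move; the robot and the scene stay as the last step left them, time stands still between calls to the robot, and variables do not carry over. Pictures are saved under pics/ and viewed, at most 14 in all, crops included, and the job is handed in when it is done.

Besides the shell and the picture viewer there is one more tool, called as name([rows], argument=value, ...), one row to a line, values as JSON. carry_out: Moves the arm, as the interface text tells. Its arguments: {"type":"object","properties":{"moves":{"type":"array","items":{"type":"array","items":{"type":"number"}}},"force":{"type":"number"}},"required":["moves"]}

```bash
mkdir -p pics; ls; cat > h.py <<'E'
import numpy as np, cv2
from bench import r
R_=lambda v: cv2.Rodrigues(np.array(v,float))[0]
def snap(cam,fn):
    c=r.calibration(cam); im=r.grab_frame(cam); cv2.imwrite('pics/'+fn+'.png',cv2.cvtColor(im,cv2.COLOR_RGB2BGR)); np.save('pics/'+fn+'.npy',c,allow_pickle=True); return im,c
def load(fn): return np.load('pics/'+fn+'.npy',allow_pickle=True).item()
def p2w(c,uv,z):
    R=R_(c['rvec']);t=np.array(c['tvec'],float);o=-R.T@t
    d=R.T@np.array([(uv[0]-c['cx'])/c['fx'],(uv[1]-c['cy'])/c['fy'],1]); return o+d*(z-o[2])/d[2]
def w2p(c,p):
    q=R_(c['rvec'])@np.array(p,float)+np.array(c['tvec'],float); return np.array([c['cx']+c['fx']*q[0]/q[2],c['cy']+c['fy']*q[1]/q[2]])
def tool(target):  # world target of TCP -> shift in tool axes
    o=r.get_obs(); return R_(o['orientation']).T@(np.array(target)-o['tcp_pos'])
E
python3 - <<'E'
from h import *
for c in('top','side'): snap(c,c+'0')
o=r.get_obs();print({k:np.round(v,3) for k,v in o.items()}); print(R_(o['orientation']).round(3))
a=[cv2.imread(f'pics/{c}0.png') for c in('top','side')]
print(r.calibration('top'))
E
```

```text
pics
{'clock': np.float64(0.1), 'joints': array([-1.238,  0.478,  0.022,  1.556, -0.012,  1.109, -0.083]), 'qvel': array([ 0.001, -0.002, -0.001, -0.003, -0.001,  0.   ,  0.   ]), 'tau': array([ 5.0000e-03, -5.9775e+01,  1.6140e+00, -2.8196e+01,  1.3000e-02,
        5.0000e-03,  0.0000e+00]), 'tcp_pos': array([0.288, 0.61 , 0.404]), 'orientation': array([-6.870e-01, -3.065e+00,  3.000e-03]), 'contact_force': array([ 0.232,  1.066, -0.167]), 'moment': array([ 0.027,  0.001, -0.002]), 'gripper_force': np.float64(0.0), 'grip_width': np.float64(0.086)}
[[-0.904  0.427 -0.001]
 [ 0.427  0.904 -0.002]
 [-0.    -0.002 -1.   ]]
{'fx': 448.1254959978169, 'fy': 448.1254959978169, 'cx': 258.3115241813466, 'cy': 185.76002079256202, 'rvec': array([ 2.12300263, -2.1566911 ,  0.15662491]), 'tvec': array([0.03091303, 0.60593181, 1.17677733])}
```

View pics/top0.png

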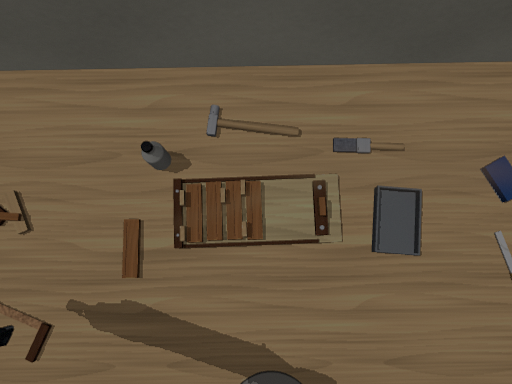

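View pics/side0.png

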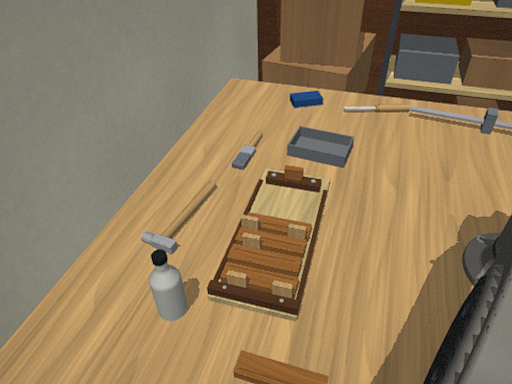

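Top view: the jig spans (174,176)–(342,247). Spacers stand at (182,198), (182,233), (222,195), (243,187) and (243,229), so numbers 1, 2, 6, 7 and 8. The loose stave is at (132,248) and the tray at (398,221). I'll enlarge the picture to get the corner pixels.

```bash
python3 - <<'E'
import cv2
a=cv2.imread('pics/top0.png')[165:285,115:355]
a=cv2.convertScaleAbs(cv2.resize(a,None,fx=3.333,fy=3.333,interpolation=cv2.INTER_CUBIC),alpha=1.6)
cv2.imwrite('pics/topc.png',a)
E
```

```text
(no output)
```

View pics/topc.png

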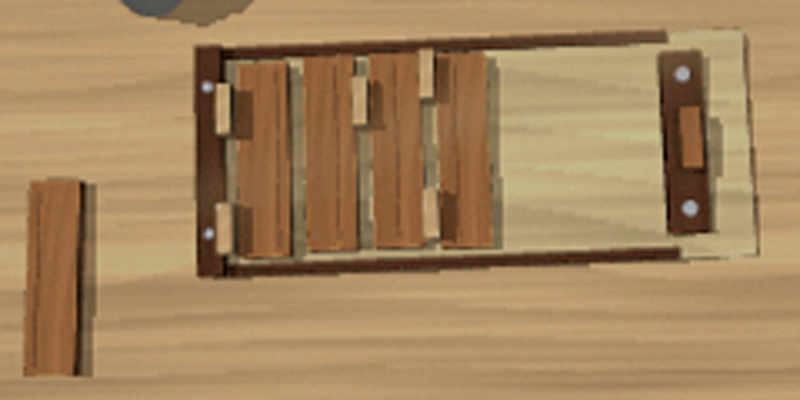

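Enlarged view: fence corners at (195,46) and (197,277), bed end corners at (745,30) and (758,256), stave5 corners at (30,180), (83,180), (76,376) and (23,376).

```bash
cat >> h.py <<'E'
def fit2(local,world):  # yaw, origin
    L=np.array(local)[:,:2];W=np.array(world)[:,:2];l=L-L.mean(0);w=W-W.mean(0)
    a=np.arctan2((l[:,0]*w[:,1]-l[:,1]*w[:,0]).sum(),(l*w).sum());M=np.array([[np.cos(a),-np.sin(a)],[np.sin(a),np.cos(a)]])
    t=W.mean(0)-M@L.mean(0); return a,t,np.linalg.norm(L@M.T+t-W,axis=1)
E
python3 - <<'E'
from h import *
c=load('top0')
f=lambda u,v,z: p2w(c,(115+u/3.333,165+v/3.333),z)
loc=[(.095,-.235),(-.095,-.235),(.095,.222),(-.095,.222)]
W=[f(745,30,.018),f(758,256,.018),f(195,46,.04),f(197,277,.04)]
print(np.round(W,3)); print(fit2(loc,W))
a,t,_=fit2(loc,W);M=np.array([[np.cos(a),-np.sin(a)],[np.sin(a),np.cos(a)]])
for n,u,v in(('s1',223,230),('s2',223,108),('s6',360,101),('s7',432,213),('s8',427,75)):
    p=f(u,v,.07);print(n,p.round(3),(M.T@(p[:2]-t)).round(3))
p=f(691,137,.076);print('jaw',p,(M.T@(p[:2]-t)).round(3))
S=[f(30,180,.022),f(83,180,.022),f(76,376,.022),f(23,376,.022)]
print(np.round(S,3),fit2([(.08,.021),(.08,-.021),(-.08,-.021),(-.08,.021)],S))
T=[p2w(c,q,.04) for q in((377,186),(422,187),(420,255),(373,254))]
print(np.round(T,3),fit2([(.09,.06),(.09,-.06),(-.09,-.06),(-.09,.06)],T))
cw=r.calibration('wrist');o=r.get_obs();Rt=R_(o['orientation'])
Rc=R_(cw['rvec']);print('cam in tool',(Rt.T@(-Rc.T@cw['tvec']-o['tcp_pos'])).round(3),(Rc@Rt).round(3),cw['fx'])
E
```

```text
[[ 0.64  -0.204  0.018]
 [ 0.452 -0.206  0.018]
 [ 0.63   0.255  0.04 ]
 [ 0.441  0.25   0.04 ]]
(np.float64(0.02152375706472489), array([0.54083418, 0.03025936]), array([0.00111532, 0.00094583, 0.00064608, 0.00037877]))
s1 [0.477 0.225 0.07 ] [-0.059  0.196]
s2 [0.575 0.226 0.07 ] [0.038 0.195]
s6 [0.578 0.116 0.07 ] [0.039 0.085]
s7 [0.488 0.059 0.07 ] [-0.052  0.03 ]
s8 [0.599 0.062 0.07 ] [0.058 0.03 ]
jaw [ 0.54468813 -0.1469464   0.076     ] [ 0.    -0.177]
[[0.523 0.393 0.022]
 [0.523 0.349 0.022]
 [0.364 0.351 0.022]
 [0.364 0.394 0.022]] (np.float64(-0.008773056924018453), array([0.44344884, 0.37196704]), array([0.00105404, 0.00112062, 0.0006702 , 0.00078522]))
[[ 0.601 -0.303  0.04 ]
 [ 0.597 -0.426  0.04 ]
 [ 0.413 -0.408  0.04 ]
 [ 0.418 -0.283  0.04 ]] (np.float64(-0.08484843698980722), array([ 0.50713473, -0.35505288]), array([0.00081419, 0.00609717, 0.00096935, 0.00703263]))
cam in tool [ 0.067 -0.     0.03 ] [[ 0.     1.    -0.   ]
 [-0.964  0.    -0.265]
 [-0.265  0.     0.964]] 316.30697502712866
```

carry_out([
  [-0.242,-0.149,0.075,-0.433,0.07],
  [-0.242,-0.149,0.075,-0.433,0.07],
  [-0.242,-0.149,0.075,-0.433,0.07],
  [-0.242,-0.149,0.075,-0.433,0.07],
  [-0.242,-0.149,0.075,-0.433,0.07],
  [-0.242,-0.149,0.075,-0.433,0.07],
  [-0.242,-0.149,0.075,-0.433,0.07],
  [-0.242,-0.149,0.075,-0.433,0.07],
], force=40)

```text
clock: 0.9
tcp_pos: [0.4439, 0.3713, 0.3292]
orientation: [-0.017, -3.141, 0.001]
contact_force: [-1.0, -0.3, 0.4]
grip_width: 0.0702
gripper_force: 0.0
```

```bash
python3 - <<'E'
from h import *
snap('wrist','w1'); o=r.get_obs(); print(o['tcp_pos'].round(4),o['joints'].round(2),R_(o['orientation']).round(3))
E
```

```text
[0.443  0.3729 0.3296] [-0.8   0.4  -0.02  1.86  0.01  0.88  0.75] [[-1.     0.008 -0.001]
 [ 0.008  1.     0.   ]
 [ 0.001  0.    -1.   ]]
```

View pics/w1.png

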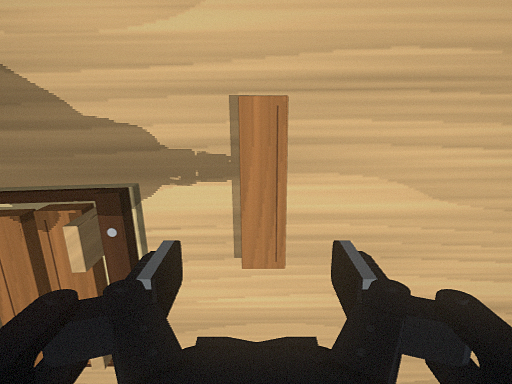

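Wrist view: stave5 top corners at (239,96), (288,96), (285,268) and (243,268); the fence and spacer 1 are at lower left.

```bash
python3 - <<'E'
from h import *
c=load('w1')
S=[p2w(c,q,.022) for q in((239,96),(288,96),(285,268),(243,268))]
print(np.round(S,4),fit2([(-.08,-.021),(-.08,.021),(.08,.021),(.08,-.021)],S))
print('s1 top',[p2w(c,q,.07).round(4) for q in((64,228),(95,207),(104,252),(77,271))])
print('bolt',p2w(c,(112,233),.04), 'fence corner outer', p2w(c,(138,184),.04))
E
```

```text
[[0.3652 0.3574 0.022 ]
 [0.3656 0.3984 0.022 ]
 [0.5246 0.398  0.022 ]
 [0.5241 0.3573 0.022 ]] (np.float64(-0.0019884513726992075), array([0.44488499, 0.37776613]), array([0.00059375, 0.0009037 , 0.0007141 , 0.00098914]))
s1 top [array([0.463 , 0.2222, 0.07  ]), array([0.4463, 0.2487, 0.07  ]), array([0.4835, 0.2504, 0.07  ]), array([0.4999, 0.2264, 0.07  ])]
bolt [0.47944464 0.24400562 0.04      ] fence corner outer [0.4356074  0.27165654 0.04      ]
```

carry_out([
  [0,0.004,0.05,0,0.07],
  [0,0.004,0.1,0,0.07],
  [0,0.004,0.13,0,0.07],
  [0,0.004,0.153,0,0.07],
  [0,0.004,0.153,0,0.07],
  [0,0.004,0.153,0,0.03],
  [0,0.004,0.153,0,0.03],
  [0,0.004,0.153,0,0.03],
], force=40)

```text
clock: 1.75
tcp_pos: [0.4437, 0.3775, 0.1785]
orientation: [0.012, 3.139, 0.004]
contact_force: [-1.4, 1.4, 3.2]
grip_width: 0.0409
gripper_force: 42.3
```

carry_out([
  [0,0,0,0,0.03],
  [0,0,0,0,0.03],
  [0,0,-0.03,0,0.03],
  [0,0,-0.06,0,0.03],
  [0,0,-0.1,0,0.03],
  [0,0,-0.14,0,0.03],
  [0,0,-0.14,0,0.03],
  [0,0,-0.14,0,0.03],
])

```text
clock: 2.55
tcp_pos: [0.4434, 0.3764, 0.318]
orientation: [0.013, 3.14, 0.003]
contact_force: [-0.8, 0.2, -2.9]
grip_width: 0.0408
gripper_force: 41.9
```

carry_out([
  [-0.012,-0.05,0,0,0.03],
  [-0.024,-0.1,0,0,0.03],
  [-0.036,-0.15,0,-0.03,0.03],
  [-0.048,-0.2,0,-0.03,0.03],
  [-0.06,-0.25,0,-0.03,0.03],
  [-0.072,-0.3,0,-0.03,0.03],
  [-0.084,-0.35,0,-0.03,0.03],
  [-0.096,-0.395,0,-0.03,0.03],
])

```text
clock: 3.35
tcp_pos: [0.5338, -0.015, 0.3151]
orientation: [0.035, -3.138, 0.0]
contact_force: [1.0, -0.6, -2.2]
grip_width: 0.0409
gripper_force: 41.8
```

carry_out([
  [-0.006,-0.03,0,0,0.03],
  [-0.006,-0.03,0.03,0,0.03],
  [-0.006,-0.03,0.06,0,0.03],
  [-0.006,-0.03,0.08,0,0.03],
  [-0.006,-0.03,0.08,0,0.03],
  [-0.006,-0.03,0.08,0,0.03],
  [-0.006,-0.03,0.08,0,0.03],
  [-0.006,-0.03,0.08,0,0.03],
])

```text
clock: 4.15
tcp_pos: [0.5417, -0.0428, 0.2377]
orientation: [-0.035, 3.14, 0.0]
contact_force: [0.5, -0.0, -0.7]
grip_width: 0.0409
gripper_force: 41.8
```

```bash
python3 - <<'E'
from h import *
snap('wrist','w2'); o=r.get_obs(); print(o['tcp_pos'].round(4),o['grip_width'],R_(o['orientation']).round(3))
snap('top','top2')
E
```

```text
[ 0.5417 -0.0428  0.2377] 0.04074146413452482 [[-1.    -0.022  0.002]
 [-0.022  1.     0.   ]
 [-0.002  0.    -1.   ]]
```

View pics/w2.png

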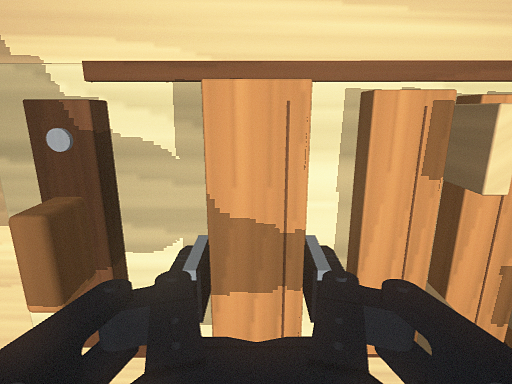

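Wrist view: the held stave's near end is at v≈80 (u 203–311), stave4's near end at v≈90 (u 361–456), and the guide strip's inner edge at v≈80. The jaw is on the left.

```bash
python3 - <<'E'
from h import *
c=load('w2')
for q,z in(((203,80),.081),((311,80),.081),((204,79),.081),((361,91),.04),((456,89),.04),((85,81),.026),((500,80),.026),((360,300),.04),((23,101),.04),((107,101),.04),((126,281),.04)): print(q,z,p2w(c,q,z).round(4))
E
```

```text
(203, 80) 0.081 [ 0.4644 -0.0646  0.081 ]
(311, 80) 0.081 [ 0.4635 -0.0239  0.081 ]
(204, 79) 0.081 [ 0.464  -0.0642  0.081 ]
(361, 91) 0.04 [0.4646 0.0082 0.04  ]
(456, 89) 0.04 [0.4626 0.0559 0.04  ]
(85, 81) 0.026 [ 0.462  -0.1372  0.026 ]
(500, 80) 0.026 [0.4564 0.0871 0.026 ]
(360, 300) 0.04 [0.5844 0.0209 0.04  ]
(23, 101) 0.04 [ 0.4732 -0.1627  0.04  ]
(107, 101) 0.04 [ 0.4723 -0.1201  0.04  ]
(126, 281) 0.04 [ 0.5746 -0.1194  0.04  ]
```

carry_out([
  [-0.001,-0.006,0.01,0,0.03],
  [-0.001,-0.006,0.02,0,0.03],
  [-0.001,-0.006,0.03,0,0.03],
  [-0.001,-0.006,0.036,0,0.03],
  [-0.001,-0.006,0.041,0,0.03],
  [-0.001,-0.006,0.041,0,0.03],
  [-0.001,-0.006,0.041,0,0.056],
  [-0.001,-0.006,0.041,0,0.056],
])

```text
clock: 5.05
tcp_pos: [0.5426, -0.0487, 0.1956]
orientation: [-0.035, 3.141, 0.0]
contact_force: [-0.2, -0.7, 0.3]
grip_width: 0.0561
gripper_force: 0.0
```

carry_out([
  [0,0,0,0,0.056],
  [0,0,0,0,0.056],
  [0,0,-0.03,0,0.056],
  [0,0,-0.07,0,0.056],
  [0,0,-0.11,0,0.056],
  [0,0,-0.15,0,0.056],
  [0,0,-0.15,0,0.056],
  [0,0,-0.15,0,0.056],
])

```text
clock: 5.85
tcp_pos: [0.5426, -0.0488, 0.3466]
orientation: [-0.035, 3.139, 0.0]
contact_force: [0.5, 0.7, 0.6]
grip_width: 0.0561
gripper_force: 0.0
```

```bash
python3 - <<'E'
from h import *
snap('wrist','w3'); o=r.get_obs(); print(o['tcp_pos'].round(4),o['grip_width'],R_(o['orientation']).round(3))
E
```

```text
[ 0.5421 -0.0487  0.3453] 0.05637107404463381 [[-1.    -0.022 -0.   ]
 [-0.022  1.     0.   ]
 [ 0.     0.    -1.   ]]
```

View pics/w3.png

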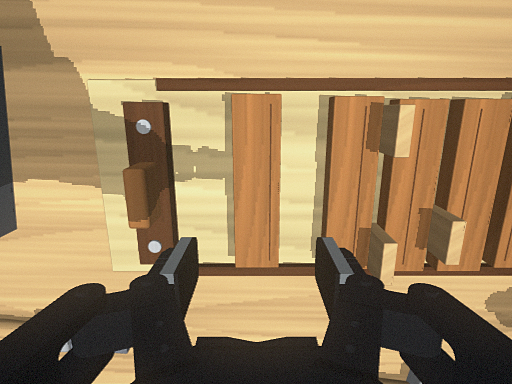

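Wrist view: stave5 lies flat and square in the jig (corners about (233,93), (280,94), (278,267), (236,267)). Spacer 7 is at (398,130), spacer 8 at (381,253) and spacer 6 at (446,237). Next I'll refine the jig pose from this picture and overlay the predicted spacers.

```bash
python3 - <<'E'
from h import *
c=load('w3')
pts=[((88,79),.018,(-.095,-.235)),((112,271),.018,(.095,-.235)),((156,90),.026,(-.085,-.17)),
((329,97),.04,(-.08,-.0184)),((322,266),.04,(.08,-.0184)),((386,268),.04,(.08,.0362-.0126+.0126))]
W=[p2w(c,q,z) for q,z,_ in pts]; print(np.round(W,4))
a,t,e=fit2([l for _,_,l in pts][:5],W[:5]);print(a,t,e)
a0,t0=.0215,np.array([.5408,.0303])
im=cv2.imread('pics/w3.png')
for (a_,t_,col) in((a,t,(0,255,0)),(a0,t0,(0,0,255))):
  M=np.array([[np.cos(a_),-np.sin(a_)],[np.sin(a_),np.cos(a_)]])
  for x,y in((-.053,.030),(.057,.030),(.04,.0845)):
    q=[w2p(c,[*(M@[x+i*.02,y+j*.006]+t_),.07]) for i,j in((-1,-1),(1,-1),(1,1),(-1,1))]
    cv2.polylines(im,[np.int32(q)],True,col)
S=[p2w(c,q,.04) for q in((233,93),(280,94),(278,267),(236,267))]
print(np.round(S,3),fit2([(-.08,-.021),(-.08,.021),(.08,.021),(.08,-.021)],S))
J=[p2w(c,q,.04) for q in((123,102),(165,102),(175,263),(139,265))];print(np.round(J,3),fit2([(-.075,-.034),(-.075,0),(.075,0),(.075,-.034)],J))
cv2.imwrite('pics/w3o.png',cv2.resize(im[60:290,330:512],None,fx=3,fy=2.6))
E
```

```text
[[ 0.4532 -0.2     0.018 ]
 [ 0.6423 -0.1976  0.018 ]
 [ 0.4615 -0.1379  0.026 ]
 [ 0.4645  0.0102  0.04  ]
 [ 0.6201  0.0165  0.04  ]
 [ 0.6209  0.0786  0.04  ]]
0.025111147899046934 [0.54192394 0.03399455] [0.0032838  0.00107873 0.00033464 0.00394166 0.00246343]
[[ 0.463 -0.07   0.04 ]
 [ 0.463 -0.031  0.04 ]
 [ 0.622 -0.026  0.04 ]
 [ 0.623 -0.066  0.04 ]] (np.float64(0.024772628627407478), array([ 0.5428289 , -0.04823912]), array([0.00141349, 0.00164854, 0.00065443, 0.00080649]))
[[ 0.472 -0.162  0.04 ]
 [ 0.472 -0.127  0.04 ]
 [ 0.62  -0.125  0.04 ]
 [ 0.623 -0.16   0.04 ]] (np.float64(0.013289672694240653), array([ 0.54651933, -0.12647131]), array([0.00054755, 0.00073707, 0.00142966, 0.00118433]))
```

View pics/w3o.png

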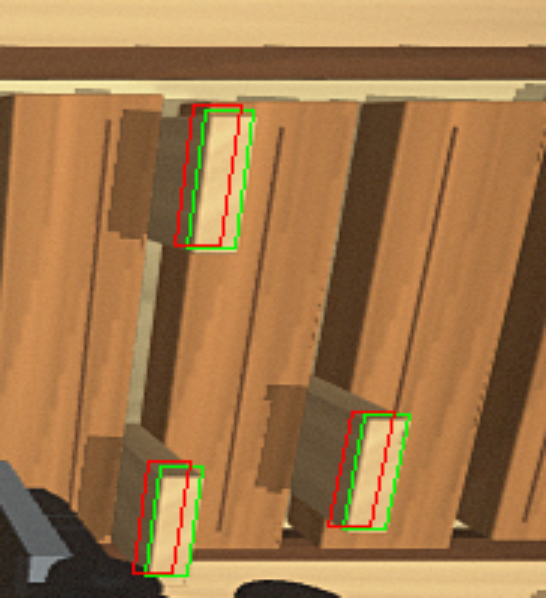

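The green overlay (jig at (0.542, 0.034), yaw 0.025) matches the spacers to about 1 mm. Spacer 7 comes first.

carry_out([
  [0.02,0.045,0,0,0.04],
  [0.04,0.09,0.03,0,0.04],
  [0.051,0.113,0.06,0,0.04],
  [0.051,0.113,0.086,0,0.04],
  [0.051,0.113,0.086,0,0.04],
  [0.051,0.113,0.11,0,0.04],
  [0.051,0.113,0.128,0,0.04],
  [0.051,0.113,0.128,0,0.04],
], force=60)

```text
clock: 6.7
tcp_pos: [0.4884, 0.062, 0.2162]
orientation: [0.033, -3.137, 0.002]
contact_force: [-0.7, 0.1, -0.9]
grip_width: 0.0399
gripper_force: 0.0
```

carry_out([
  [0,0,0,0,0.002],
  [0,0,0,0,0.002],
  [0,0,0,0,0.002],
  [0,0,0,0,0.002],
  [0,0,-0.02,0,0.002],
  [0,0,-0.04,0,0.002],
  [0,0,-0.08,0,0.002],
  [0,0,-0.112,0,0.002],
])

```text
clock: 7.5
tcp_pos: [0.4888, 0.063, 0.3315]
orientation: [-0.035, 3.141, 0.0]
contact_force: [1.3, 0.2, -0.1]
grip_width: 0.0111
gripper_force: 58.5
```

```bash
cat >> h.py <<'E'
def tray(fn):
    im,c=snap('top',fn); g=im.astype(int); roi=np.zeros(im.shape[:2],np.uint8); roi[175:300,350:470]=1
    m=((g[...,0]-g[...,2]<8)&(g.max(2)<140)).astype(np.uint8)*roi
    m=cv2.morphologyEx(m,cv2.MORPH_OPEN,np.ones((3,3)))
    k=max(cv2.findContours(m,0,2)[0],key=cv2.contourArea); k=cv2.convexHull(k)
    q=np.array([p2w(c,p[0],.04)[:2] for p in k],np.float32); return cv2.minAreaRect(q)
E
python3 - <<'E'
from h import *
print(tray('top4')); o=r.get_obs(); print(o['tcp_pos'].round(4),o['grip_width'],R_(o['orientation'])[:,1].round(3))
E
```

```text
((0.5077519416809082, -0.3511880040168762), (0.12777285277843475, 0.17877045273780823), 84.41802215576172)
[0.4905 0.0632 0.3363] 0.01071406432778209 [-0.022  1.     0.002]
```

carry_out([
  [0.005,-0.049,0,0,0.002],
  [0.01,-0.097,0,0,0.002],
  [0.016,-0.146,0,0,0.002],
  [0.021,-0.194,0,0,0.002],
  [0.026,-0.242,0,0,0.002],
  [0.031,-0.29,0,0,0.002],
  [0.037,-0.338,0,0,0.002],
  [0.0415,-0.384,0,0,0.002],
])

```text
clock: 8.35
tcp_pos: [0.4552, -0.3238, 0.3299]
orientation: [-0.034, 3.141, -0.0]
contact_force: [1.5, -0.2, -0.7]
grip_width: 0.011
gripper_force: 39.5
```

```bash
python3 - <<'E'
from h import *
snap('wrist','w4'); o=r.get_obs(); print(o['tcp_pos'].round(4),o['grip_width'],R_(o['orientation'])[:,1].round(3))
E
```

```text
[ 0.453  -0.3318  0.3306] 0.010881147823663662 [-0.013  1.    -0.007]
```

View pics/w4.png

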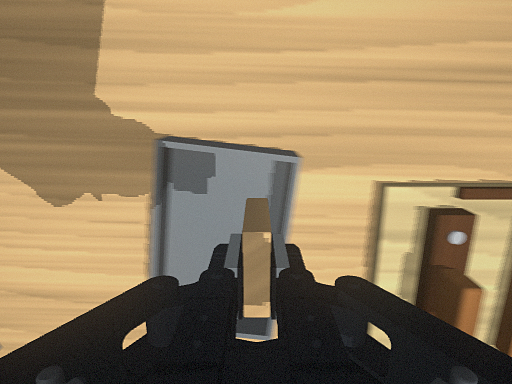

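Wrist view: the spacer is held upright, and the tray's near rim corners are at (155,138) and (300,155).

```bash
python3 - <<'E'
from h import *
c=load('w4'); A=p2w(c,(155,138),.04);B=p2w(c,(301,155),.04); print(A,B,np.linalg.norm(A-B))
y=(B-A)/np.linalg.norm(B-A); x=np.array([y[1],-y[0],0]); print('yaw',-y[0],'centre',(A+B)/2+.09*x)
print(tray('top5')); o=r.get_obs();print(o['tcp_pos'].round(4),o['grip_width'],o['gripper_force'])
E
```

```text
[ 0.41198681 -0.4068855   0.04      ] [ 0.42315893 -0.28771863  0.04      ] 0.11968943123416331
yaw -0.09334258993133339 centre [ 0.50717993 -0.35570289  0.04      ]
((0.44532355666160583, -0.41106805205345154), (0.25974583625793457, 0.293925404548645), 85.07626342773438)
[ 0.4535 -0.3286  0.3302] 0.011049164485121868 64.97317671775818
```

carry_out([
  [0,-0.003,0.04,0,0.002],
  [0,-0.003,0.08,0,0.002],
  [0,-0.003,0.11,0,0.002],
  [0,-0.003,0.122,0,0.002],
  [0,-0.003,0.122,0,0.002],
  [0,-0.003,0.122,0,0.02],
  [0,-0.003,0.122,0,0.02],
  [0,-0.003,0.122,0,0.02],
])

```text
clock: 9.25
tcp_pos: [0.4564, -0.3248, 0.2084]
orientation: [-0.035, 3.14, -0.001]
contact_force: [0.0, 0.0, 0.4]
grip_width: 0.0201
gripper_force: 0.0
```

carry_out([
  [0,0,-0.03,0,0.02],
  [0,0,-0.07,0,0.02],
  [0,0,-0.122,0,0.04],
  [0,0,-0.122,0,0.04],
  [0,0,-0.122,0,0.04],
  [0,0,-0.122,0,0.04],
  [0,0,-0.122,0,0.04],
  [0,0,-0.122,0,0.04],
])

```text
clock: 10.05
tcp_pos: [0.4557, -0.3245, 0.3284]
orientation: [0.035, -3.139, -0.002]
contact_force: [0.4, 0.4, -0.5]
grip_width: 0.0401
gripper_force: 0.0
```

```bash
python3 - <<'E'
from h import *
o=r.get_obs(); print(o['clock'],o['tcp_pos'].round(4),R_(o['orientation'])[:,1].round(3))
print('to s8 (z .330):',tool([.5987,.0659,.33]).round(4))
E
```

```text
10.05 [ 0.4557 -0.3245  0.3284] [-0.022  1.     0.001]
to s8 (z .330): [-0.1516  0.3872 -0.0015]
```

carry_out([
  [-0.018,0.046,0,0,0.04],
  [-0.036,0.092,0,0,0.04],
  [-0.054,0.138,0,0,0.04],
  [-0.072,0.184,0,0,0.04],
  [-0.09,0.23,0,0,0.04],
  [-0.108,0.276,0,0,0.04],
  [-0.126,0.322,0,0,0.04],
  [-0.144,0.368,0,0,0.04],
])

```text
clock: 10.85
tcp_pos: [0.5921, 0.0482, 0.3289]
orientation: [0.035, -3.14, 0.001]
contact_force: [0.9, -0.4, -0.2]
grip_width: 0.0398
gripper_force: 0.0
```

carry_out([
  [-0.0075,0.019,0.02,0,0.04],
  [-0.0075,0.019,0.06,0,0.04],
  [-0.0075,0.019,0.06,0,0.04],
  [-0.0075,0.019,0.09,0,0.04],
  [-0.0075,0.019,0.112,0,0.04],
  [-0.0075,0.019,0.112,0,0.04],
  [-0.0075,0.019,0.112,0,0.002],
  [-0.0075,0.019,0.112,0,0.002],
])

```text
clock: 11.65
tcp_pos: [0.5997, 0.0651, 0.2195]
orientation: [-0.033, 3.139, 0.001]
contact_force: [-0.3, 1.2, -0.1]
grip_width: 0.0119
gripper_force: 6.1
```

carry_out([
  [0,0,0,0,0.002],
  [0,0,0,0,0.002],
  [0,0,0,0,0.002],
  [0,0,-0.02,0,0.002],
  [0,0,-0.04,0,0.002],
  [0,0,-0.08,0,0.002],
  [0,0,-0.112,0,0.002],
  [0,0,-0.112,0,0.002],
])

```text
clock: 12.45
tcp_pos: [0.6006, 0.0655, 0.3353]
orientation: [-0.034, 3.132, 0.003]
contact_force: [0.8, 0.2, -0.8]
grip_width: 0.0105
gripper_force: 58.4
```

carry_out([
  [0.012,-0.048,0,0,0.002],
  [0.024,-0.096,0,0,0.002],
  [0.036,-0.144,0,0,0.002],
  [0.048,-0.192,0,0,0.002],
  [0.06,-0.24,0,0,0.002],
  [0.072,-0.288,0,0,0.002],
  [0.084,-0.336,0,0,0.002],
  [0.096,-0.384,0,0,0.002],
])

```text
clock: 13.25
tcp_pos: [0.5105, -0.3222, 0.3297]
orientation: [-0.035, 3.141, 0.0]
contact_force: [1.5, 0.3, 0.3]
grip_width: 0.0109
gripper_force: 58.5
```

```bash
sed -i 's/350:470/365:440/' h.py; python3 - <<'E'
from h import *
print(tray('top6'))
o=r.get_obs(); print(o['tcp_pos'].round(4),o['grip_width'],tool([.5095,-.3305,.208]).round(4))
snap('wrist','w6')
E
```

```text
((0.44960832595825195, -0.37148600816726685), (0.17931079864501953, 0.3013691306114197), 85.65005493164062)
[ 0.5065 -0.3318  0.3303] 0.01125282207549189 [-0.0032  0.0021  0.1223]
```

View pics/w6.png

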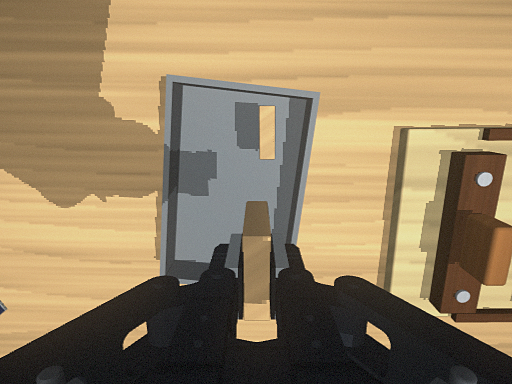

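Wrist view: spacer 7 stands in the tray at (267,132), spacer 8 is held, and the tray hasn't moved. I'll place spacer 8 and go on to spacer 6.

carry_out([
  [0.001,-0.009,0.04,0,0.002],
  [0.001,-0.009,0.08,0,0.002],
  [0.001,-0.009,0.11,0,0.002],
  [0.001,-0.009,0.122,0,0.002],
  [0.001,-0.009,0.122,0,0.002],
  [0.001,-0.009,0.122,0,0.02],
  [0.001,-0.009,0.122,0,0.02],
  [0.001,-0.009,0.122,0,0.02],
])

```text
clock: 14.15
tcp_pos: [0.5109, -0.3296, 0.2084]
orientation: [-0.035, 3.14, -0.001]
contact_force: [0.3, 0.3, -0.3]
grip_width: 0.0202
gripper_force: 0.0
```

carry_out([
  [0,0,-0.03,0,0.02],
  [0,0,-0.07,0,0.02],
  [0,0,-0.122,0,0.04],
  [0,0,-0.122,0,0.04],
  [0,0,-0.122,0,0.04],
  [0,0,-0.122,0,0.04],
  [0,0,-0.122,0,0.04],
  [0,0,-0.122,0,0.04],
])

```text
clock: 14.95
tcp_pos: [0.5103, -0.3293, 0.3283]
orientation: [0.035, -3.139, -0.002]
contact_force: [0.7, -0.2, -0.4]
grip_width: 0.0403
gripper_force: 0.0
```

```bash
python3 - <<'E'
from h import *
o=r.get_obs(); print(o['clock'],o['tcp_pos'].round(4),R_(o['orientation'])[:,1].round(3))
print('to s6 (z .330):',tool([.5804,.120,.33]).round(4))
E
```

```text
14.95 [ 0.5103 -0.3293  0.3283] [-0.022  1.     0.001]
to s6 (z .330): [-0.08    0.4476 -0.0014]
```

carry_out([
  [-0.009,0.049,0,0,0.04],
  [-0.0175,0.098,0,0,0.04],
  [-0.026,0.147,0,0,0.04],
  [-0.035,0.196,0,0,0.04],
  [-0.044,0.245,0,0,0.04],
  [-0.0525,0.294,0,0,0.04],
  [-0.061,0.342,0,0,0.04],
  [-0.07,0.39,0,0,0.04],
])

```text
clock: 15.75
tcp_pos: [0.5718, 0.0638, 0.329]
orientation: [0.035, -3.14, 0.0]
contact_force: [0.4, 0.1, -0.0]
grip_width: 0.0399
gripper_force: 0.0
```

carry_out([
  [-0.01,0.045,0,0,0.04],
  [-0.01,0.0575,0.03,0,0.04],
  [-0.01,0.0575,0.06,0,0.04],
  [-0.01,0.0575,0.06,0,0.04],
  [-0.01,0.0575,0.09,0,0.04],
  [-0.01,0.0575,0.112,0,0.04],
  [-0.01,0.0575,0.112,0,0.04],
  [-0.01,0.0575,0.112,0,0.002],
])

```text
clock: 16.55
tcp_pos: [0.5811, 0.119, 0.2186]
orientation: [-0.033, 3.141, -0.0]
contact_force: [-0.3, -0.6, -0.1]
grip_width: 0.0268
gripper_force: 0.0
```

carry_out([
  [0,0,0,0,0.002],
  [0,0,0,0,0.002],
  [0,0,0,0,0.002],
  [0,0,0,0,0.002],
  [0,0,-0.02,0,0.002],
  [0,0,-0.04,0,0.002],
  [0,0,-0.08,0,0.002],
  [0,0,-0.112,0,0.002],
])

```text
clock: 17.35
tcp_pos: [0.5807, 0.1195, 0.3319]
orientation: [-0.035, 3.14, 0.001]
contact_force: [0.8, 0.5, -0.7]
grip_width: 0.0111
gripper_force: 58.5
```

```bash
python3 - <<'E'
from h import *
o=r.get_obs(); print(o['clock'],o['tcp_pos'].round(4),o['grip_width'],R_(o['orientation'])[:,1].round(3))
snap('wrist','w7')
print('to C',tool([.5642,-.336,.33]).round(4))
E
```

```text
17.35 [0.5807 0.1195 0.3319] 0.011089680643181507 [-0.022  1.     0.   ]
to C [ 0.0282 -0.4553  0.0059]
```

View pics/w7.png

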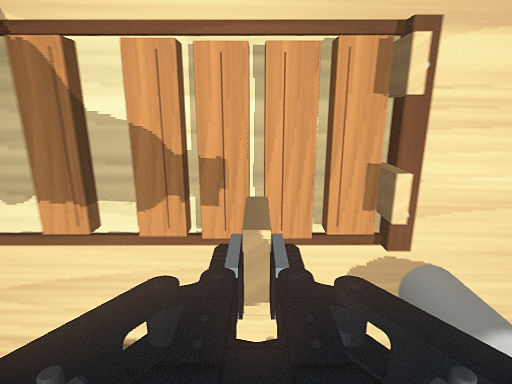

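Wrist view: spacer 6 is held, and no spacer remains between the staves. Spacer 1's top right edge runs (433,31)–(423,95) and spacer 2's (413,173)–(406,224). The glue bottle at (450,310) is clear.

```bash
python3 - <<'E'
from h import *
c=load('w7')
for q in((433,31),(423,95),(413,173),(406,224)): print(p2w(c,q,.07).round(4))
a,t=.0235,np.array([.542,.034]);M=np.array([[np.cos(a),-np.sin(a)],[np.sin(a),np.cos(a)]])
for x in(-.0585,.0385): print('pred',M@[x,.1937]+t)
E
```

```text
[0.4606 0.2344 0.07  ]
[0.5012 0.2344 0.07  ]
[0.5566 0.2359 0.07  ]
[0.5969 0.2367 0.07  ]
pred [0.47896462 0.22627189]
pred [0.57593784 0.22855118]
```

carry_out([
  [0.003,-0.049,0,0,0.002],
  [0.006,-0.098,0,0,0.002],
  [0.008,-0.147,0,0,0.002],
  [0.011,-0.196,0,0,0.002],
  [0.014,-0.245,0,0,0.002],
  [0.017,-0.294,0,0,0.002],
  [0.02,-0.342,0,0,0.002],
  [0.023,-0.39,0,0,0.002],
])

```text
clock: 18.2
tcp_pos: [0.5659, -0.2727, 0.3302]
orientation: [-0.035, 3.141, -0.0]
contact_force: [0.7, 0.4, -0.1]
grip_width: 0.0116
gripper_force: 58.6
```

carry_out([
  [0.004,-0.045,0,0,0.002],
  [0.004,-0.0655,0,0,0.002],
  [0.004,-0.0655,0.04,0,0.002],
  [0.004,-0.0655,0.08,0,0.002],
  [0.004,-0.0655,0.11,0,0.002],
  [0.004,-0.0655,0.122,0,0.002],
  [0.004,-0.0655,0.122,0,0.002],
  [0.004,-0.0655,0.122,0,0.002],
])

```text
clock: 19.0
tcp_pos: [0.5642, -0.3367, 0.2086]
orientation: [-0.035, 3.14, -0.001]
contact_force: [-0.5, -0.7, -0.7]
grip_width: 0.011
gripper_force: 59.9
```

carry_out([
  [0,0,0,0,0.02],
  [0,0,0,0,0.02],
  [0,0,0,0,0.02],
  [0,0,-0.03,0,0.02],
  [0,0,-0.07,0,0.02],
  [0,0,-0.122,0,0.04],
  [0,0,-0.122,0,0.04],
  [0,0,-0.122,0,0.04],
])

```text
clock: 19.8
tcp_pos: [0.5641, -0.3366, 0.3317]
orientation: [-0.035, 3.138, -0.002]
contact_force: [0.1, -0.1, -0.0]
grip_width: 0.0401
gripper_force: 0.0
```

```bash
python3 - <<'E'
from h import *
o=r.get_obs(); print(o['clock'],o['tcp_pos'].round(4),R_(o['orientation'])[:,1].round(3))
print('to s2 (z .330):',tool([.579,.2285,.33]).round(4))
E
```

```text
19.8 [ 0.5641 -0.3366  0.3317] [-0.022  1.    -0.002]
to s2 (z .330): [-0.0274  0.5647  0.0009]
```

carry_out([
  [-0.002,0.049,0,0,0.04],
  [-0.0045,0.098,0,0,0.04],
  [-0.007,0.147,0,0,0.04],
  [-0.009,0.196,0,0,0.04],
  [-0.011,0.245,0,0,0.04],
  [-0.013,0.294,0,0,0.04],
  [-0.0155,0.342,0,0,0.04],
  [-0.018,0.39,0,0,0.04],
])

```text
clock: 20.6
tcp_pos: [0.5721, 0.0559, 0.328]
orientation: [0.035, -3.138, 0.001]
contact_force: [1.3, 0.1, 0.3]
grip_width: 0.0397
gripper_force: 0.0
```

carry_out([
  [-0.002,0.048,0,0,0.04],
  [-0.004,0.096,0,0,0.04],
  [-0.006,0.144,0,0,0.04],
  [-0.0075,0.1757,0,0,0.04],
  [-0.0075,0.1757,0.03,0,0.04],
  [-0.0075,0.1757,0.06,0,0.04],
  [-0.0075,0.1757,0.06,0,0.04],
  [-0.0075,0.1757,0.06,0,0.04],
])

```text
clock: 21.4
tcp_pos: [0.5763, 0.2294, 0.2686]
orientation: [0.034, -3.139, 0.002]
contact_force: [0.7, 0.5, 0.3]
grip_width: 0.0403
gripper_force: 0.0
```

carry_out([
  [0,0,0.03,0,0.04],
  [0,0,0.052,0,0.04],
  [0,0,0.052,0,0.04],
  [0,0,0.052,0,0.002],
  [0,0,0.052,0,0.002],
  [0,0,0.052,0,0.002],
  [0,0,0.052,0,0.002],
  [0,0,0.052,0,0.002],
])

```text
clock: 22.2
tcp_pos: [0.5777, 0.2295, 0.2197]
orientation: [-0.034, 3.139, 0.001]
contact_force: [-0.9, -2.7, 6.5]
grip_width: 0.0109
gripper_force: 59.2
```

carry_out([
  [0,0,0,0,0.002],
  [0,0,-0.02,0,0.002],
  [0,0,-0.04,0,0.002],
  [0,0,-0.08,0,0.002],
  [0,0,-0.112,0,0.002],
  [0,0,-0.112,0,0.002],
  [0,0,-0.112,0,0.002],
  [0,0,-0.112,0,0.002],
])

```text
clock: 23.0
tcp_pos: [0.5762, 0.2297, 0.329]
orientation: [0.035, -3.14, 0.001]
contact_force: [0.3, -0.3, -0.5]
grip_width: 0.0108
gripper_force: 58.4
```

```bash
python3 - <<'E'
from h import *
o=r.get_obs(); print(o['clock'],o['tcp_pos'].round(4),o['grip_width'],R_(o['orientation'])[:,1].round(3))
print('to D',tool([.45,-.375,.208]).round(4)); print(tray('top8'))
E
```

```text
23.0 [0.5762 0.2297 0.329 ] 0.010756101239864401 [-0.022  1.    -0.   ]
to D [ 0.1396 -0.6017  0.1214]
((0.5077610015869141, -0.3512166142463684), (0.12759467959403992, 0.17877435684204102), 84.38314819335938)
```

carry_out([
  [0.011,-0.048,0,0,0.002],
  [0.022,-0.095,0,0,0.002],
  [0.033,-0.143,0,0,0.002],
  [0.044,-0.19,0,0,0.002],
  [0.055,-0.237,0,0,0.002],
  [0.066,-0.284,0,0,0.002],
  [0.077,-0.332,0,0,0.002],
  [0.088,-0.379,0,0,0.002],
])

```text
clock: 23.85
tcp_pos: [0.4961, -0.1529, 0.3288]
orientation: [0.035, -3.14, -0.0]
contact_force: [1.4, 0.9, -0.2]
grip_width: 0.0108
gripper_force: 58.6
```

carry_out([
  [0.011,-0.047,0,0,0.002],
  [0.022,-0.095,0,0,0.002],
  [0.033,-0.143,0,0,0.002],
  [0.044,-0.19,0,0,0.002],
  [0.0515,-0.223,0,0,0.002],
  [0.0515,-0.223,0,0,0.002],
  [0.0515,-0.223,0.04,0,0.002],
  [0.0515,-0.223,0.08,0,0.002],
])

```text
clock: 24.65
tcp_pos: [0.4511, -0.3748, 0.2488]
orientation: [-0.035, 3.14, -0.001]
contact_force: [0.5, -0.0, -1.3]
grip_width: 0.0108
gripper_force: 58.6
```

carry_out([
  [0,0,0.03,0,0.002],
  [0,0,0.042,0,0.002],
  [0,0,0.042,0,0.002],
  [0,0,0.042,0,0.02],
  [0,0,0.042,0,0.02],
  [0,0,0.042,0,0.02],
  [0,0,0.02,0,0.02],
  [0,0,-0.02,0,0.02],
])

```text
clock: 25.45
tcp_pos: [0.4498, -0.3741, 0.2681]
orientation: [0.035, -3.137, -0.005]
contact_force: [0.9, 0.4, 1.2]
grip_width: 0.0197
gripper_force: 0.0
```

carry_out([
  [0,0,-0.05,0,0.04],
  [0,0,-0.06,0,0.04],
  [0,0,-0.06,0,0.04],
  [0,0,-0.06,0,0.04],
  [0,0,-0.06,0,0.04],
  [0,0,-0.06,0,0.04],
  [0,0,-0.06,0,0.04],
  [0,0,-0.06,0,0.04],
])

```text
clock: 26.25
tcp_pos: [0.4506, -0.3751, 0.329]
orientation: [0.035, -3.14, -0.001]
contact_force: [-0.9, 0.5, 0.1]
grip_width: 0.0402
gripper_force: 0.0
```

```bash
python3 - <<'E'
from h import *
o=r.get_obs(); print(o['clock'],o['tcp_pos'].round(4),o['grip_width'],R_(o['orientation'])[:,1].round(3))
print('to s1',tool([.481,.2275,.33]).round(4))
E
```

```text
26.25 [ 0.4506 -0.3751  0.329 ] 0.04018344212821456 [-0.022  1.     0.001]
to s1 [-0.0438  0.6018 -0.0007]
```

carry_out([
  [-0.0035,0.049,0,0,0.04],
  [-0.007,0.098,0,0,0.04],
  [-0.0105,0.147,0,0,0.04],
  [-0.014,0.196,0,0,0.04],
  [-0.018,0.245,0,0,0.04],
  [-0.0215,0.294,0,0,0.04],
  [-0.025,0.342,0,0,0.04],
  [-0.0285,0.39,0,0,0.04],
])

```text
clock: 27.05
tcp_pos: [0.4703, 0.0172, 0.3298]
orientation: [-0.035, 3.141, 0.0]
contact_force: [1.1, -0.1, 1.3]
grip_width: 0.0398
gripper_force: 0.0
```

carry_out([
  [-0.0035,0.048,0,0,0.04],
  [-0.007,0.096,0,0,0.04],
  [-0.0105,0.144,0,0,0.04],
  [-0.014,0.192,0,0,0.04],
  [-0.0153,0.212,0.0,0,0.04],
  [-0.0153,0.212,0.03,0,0.04],
  [-0.0153,0.212,0.06,0,0.04],
  [-0.0153,0.212,0.06,0,0.04],
])

```text
clock: 27.85
tcp_pos: [0.4795, 0.2271, 0.2664]
orientation: [0.036, -3.135, 0.006]
contact_force: [-1.0, -0.5, -0.8]
grip_width: 0.0403
gripper_force: 0.0
```

carry_out([
  [0,0,0.03,0,0.04],
  [0,0,0.052,0,0.04],
  [0,0,0.052,0,0.04],
  [0,0,0.052,0,0.002],
  [0,0,0.052,0,0.002],
  [0,0,0.052,0,0.002],
  [0,0,0.052,0,0.002],
  [0,0,0.052,0,0.002],
])

```text
clock: 28.65
tcp_pos: [0.4819, 0.2273, 0.2194]
orientation: [-0.034, 3.139, 0.001]
contact_force: [-0.0, -2.7, 7.0]
grip_width: 0.0107
gripper_force: 59.2
```

carry_out([
  [0,0,0,0,0.002],
  [0,0,-0.02,0,0.002],
  [0,0,-0.04,0,0.002],
  [0,0,-0.08,0,0.002],
  [0,0,-0.112,0,0.002],
  [0,0,-0.112,0,0.002],
  [0,0,-0.112,0,0.002],
  [0,0,-0.112,0,0.002],
])

```text
clock: 29.45
tcp_pos: [0.4806, 0.2275, 0.3292]
orientation: [0.035, -3.141, 0.001]
contact_force: [-0.2, -0.3, -0.4]
grip_width: 0.0108
gripper_force: 58.5
```

```bash
python3 - <<'E'
from h import *
o=r.get_obs(); print(o['clock'],o['tcp_pos'].round(4),o['grip_width'],R_(o['orientation'])[:,1].round(3))
print('to E',tool([.5045,-.3805,.208]).round(4)); print(tray('top9'))
E
```

```text
29.45 [0.4806 0.2275 0.3292] 0.010845529364114124 [-0.022  1.    -0.   ]
to E [-0.0104 -0.6083  0.1214]
((0.507766842842102, -0.35115689039230347), (0.12771466374397278, 0.17877435684204102), 84.38314819335938)
```

carry_out([
  [-0.001,-0.049,0,0,0.002],
  [-0.0015,-0.097,0,0,0.002],
  [-0.0025,-0.146,0,0,0.002],
  [-0.003,-0.195,0,0,0.002],
  [-0.004,-0.243,0,0,0.002],
  [-0.005,-0.292,0,0,0.002],
  [-0.006,-0.34,0,0,0.002],
  [-0.0065,-0.388,0,0,0.002],
])

```text
clock: 30.3
tcp_pos: [0.4956, -0.1619, 0.3287]
orientation: [0.035, -3.14, -0.001]
contact_force: [0.1, -0.5, -0.0]
grip_width: 0.0109
gripper_force: 58.6
```

carry_out([
  [-0.001,-0.048,0,0,0.002],
  [-0.002,-0.096,0,0,0.002],
  [-0.003,-0.144,0,0,0.002],
  [-0.0035,-0.19,0,0,0.002],
  [-0.004,-0.2205,0,0,0.002],
  [-0.004,-0.2205,0,0,0.002],
  [-0.004,-0.2205,0.04,0,0.002],
  [-0.004,-0.2205,0.08,0,0.002],
])

```text
clock: 31.1
tcp_pos: [0.5054, -0.3801, 0.2487]
orientation: [-0.035, 3.14, -0.0]
contact_force: [0.8, 0.8, -0.5]
grip_width: 0.0107
gripper_force: 58.6
```

carry_out([
  [0,0,0.03,0,0.002],
  [0,0,0.042,0,0.002],
  [0,0,0.042,0,0.002],
  [0,0,0.042,0,0.02],
  [0,0,0.042,0,0.02],
  [0,0,0.042,0,0.02],
  [0,0,0.02,0,0.02],
  [0,0,-0.02,0,0.02],
])

```text
clock: 31.9
tcp_pos: [0.5042, -0.3794, 0.2677]
orientation: [0.035, -3.136, -0.005]
contact_force: [1.0, 0.3, 0.0]
grip_width: 0.0199
gripper_force: 0.0
```

carry_out([
  [0,0,-0.05,0,0.04],
  [0,0.04,-0.06,0,0.06],
  [0.0,0.09,-0.06,0,0.06],
  [0.0,0.14,-0.06,0,0.06],
  [0.0,0.14,-0.06,0,0.06],
  [0,0.14,-0.06,0,0.06],
  [0,0.14,-0.06,0,0.06],
  [0,0.14,-0.06,0,0.06],
])

```text
clock: 32.7
tcp_pos: [0.5017, -0.2422, 0.3298]
orientation: [-0.031, 3.141, -0.001]
contact_force: [-0.4, -0.3, -0.0]
grip_width: 0.0597
gripper_force: 0.0
```

```bash
python3 - <<'E'
from h import *
o=r.get_obs(); print(o['clock'],o['tcp_pos'].round(4),o['grip_width'],R_(o['orientation'])[:,1].round(3))
snap('wrist','w10')
E
```

```text
32.7 [ 0.5017 -0.2422  0.3298] 0.059718128263633756 [-0.02   1.    -0.001]
```

View pics/w10.png

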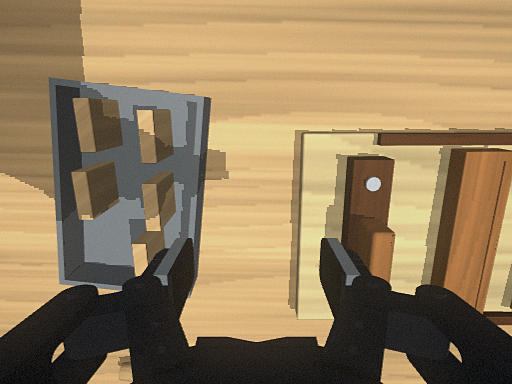

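Wrist view: all five spacers stand in the tray, and the jaw fin is near (383,230). Now I'll grip the fin.

carry_out([
  [-0.022,0.045,0,0,0.07],
  [-0.045,0.0955,0,0,0.07],
  [-0.045,0.0955,0,0,0.07],
  [-0.045,0.0955,0.03,0,0.07],
  [-0.045,0.0955,0.06,0,0.07],
  [-0.045,0.0955,0.06,0,0.07],
  [-0.045,0.0955,0.06,0,0.07],
  [-0.045,0.0955,0.06,0,0.07],
])

```text
clock: 33.55
tcp_pos: [0.5454, -0.1449, 0.271]
orientation: [-0.033, 3.139, -0.001]
contact_force: [0.0, 0.1, 0.4]
grip_width: 0.0697
gripper_force: 0.0
```

```bash
python3 - <<'E'
from h import *
snap('wrist','w11'); o=r.get_obs(); print(o['tcp_pos'].round(4))
E
```

```text
[ 0.5455 -0.1447  0.2712]
```

View pics/w11.png

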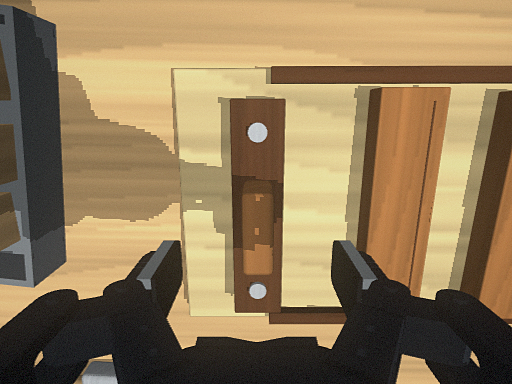

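The fin (u 243–273) is centred between the fingers.

carry_out([
  [0,0,0.03,0,0.07],
  [0,0,0.048,0,0.07],
  [0,0,0.048,0,0.07],
  [0,0,0.048,0,0.01],
  [0,0,0.048,0,0.01],
  [0,0,0.048,0,0.01],
  [0,0,0.048,0,0.01],
  [0,0,0.048,0,0.01],
])

```text
clock: 34.4
tcp_pos: [0.5453, -0.1442, 0.2229]
orientation: [-0.035, 3.14, -0.0]
contact_force: [-0.9, -0.6, 6.1]
grip_width: 0.0169
gripper_force: 58.7
```

carry_out([
  [0,0.004,0,0,0.01],
  [0,0.01,0,0,0.01],
  [0,0.018,0,0,0.01],
  [0,0.026,0,0,0.01],
  [0,0.034,0,0,0.01],
  [0,0.042,0,0,0.01],
  [0,0.05,0,0,0.01],
  [0,0.058,0,0,0.01],
])

```text
clock: 35.2
tcp_pos: [0.5439, -0.0867, 0.2229]
orientation: [-0.034, 3.14, -0.002]
contact_force: [-1.1, -3.1, 6.7]
grip_width: 0.0167
gripper_force: 59.3
```

carry_out([
  [0,0.008,0,0,0.01],
  [0,0.016,0,0,0.01],
  [0,0.024,0,0,0.01],
  [0,0.032,0,0,0.01],
  [0,0.04,0,0,0.01],
  [0,0.048,0,0,0.01],
  [0,0.056,0,0,0.01],
  [0,0.062,0,0,0.01],
])

```text
clock: 36.0
tcp_pos: [0.5426, -0.0248, 0.2229]
orientation: [-0.034, 3.14, -0.002]
contact_force: [-0.7, -5.0, 7.6]
grip_width: 0.017
gripper_force: 59.5
```

```bash
python3 - <<'E'
from h import *
im,c=snap('top','top12'); o=r.get_obs(); print(o['tcp_pos'].round(4),o['contact_force'],o['grip_width'],R_(o['orientation'])[:,1].round(3))
E
```

```text
[ 0.5426 -0.0237  0.2229] [-2.04729941 -2.19698108  8.9535873 ] 0.01697382685561461 [-0.022  1.    -0.   ]
```

carry_out([
  [0,0.004,0,0,0.01],
  [0,0.008,0,0,0.01],
  [0,0.012,0,0,0.01],
  [0,0.016,0,0,0.01],
  [0,0.019,0,0,0.01],
  [0,0.022,0,0,0.01],
  [0,0.024,0,0,0.01],
  [0,0.026,0,0,0.01],
])

```text
clock: 36.85
tcp_pos: [0.542, 0.0003, 0.2229]
orientation: [-0.032, 3.14, -0.003]
contact_force: [-1.3, -5.5, 8.2]
grip_width: 0.0171
gripper_force: 59.5
```

carry_out([
  [0,0.001,0,0,0.01],
  [0,0.002,0,0,0.01],
  [0,0.003,0,0,0.01],
  [0,0.003,0,0,0.01],
  [0,0.003,0,0,0.01],
  [0,0.003,0,0,0.01],
  [0,0.003,0,0,0.01],
  [0,0.003,0,0,0.01],
])

```text
clock: 37.65
tcp_pos: [0.5419, 0.0034, 0.2229]
orientation: [-0.033, 3.14, -0.002]
contact_force: [-1.4, -5.2, 8.5]
grip_width: 0.0171
gripper_force: 59.5
```

carry_out([
  [0,0.001,0,0,0.01],
  [0,0.002,0,0,0.01],
  [0,0.002,0,0,0.01],
  [0,0.002,0,0,0.01],
  [0,0.002,0,0,0.01],
  [0,0.002,0,0,0.01],
  [0,0.002,0,0,0.01],
  [0,0.002,0,0,0.01],
])

```text
clock: 38.45
tcp_pos: [0.5419, 0.0054, 0.2229]
orientation: [-0.033, 3.14, -0.002]
contact_force: [-1.6, -5.5, 8.4]
grip_width: 0.0169
gripper_force: 59.5
```

carry_out([
  [0,0.001,0,0,0.01],
  [0,0.002,0,0,0.01],
  [0,0.002,0,0,0.01],
  [0,0.002,0,0,0.01],
  [0,0.002,0,0,0.01],
  [0,0.002,0,0,0.01],
  [0,0.002,0,0,0.01],
  [0,0.002,0,0,0.01],
])

```text
clock: 39.25
tcp_pos: [0.5418, 0.0074, 0.2229]
orientation: [-0.033, 3.14, -0.002]
contact_force: [-1.2, -4.7, 7.7]
grip_width: 0.0173
gripper_force: 59.5
```

carry_out([
  [0,0.001,0,0,0.01],
  [0,0.002,0,0,0.01],
  [0,0.002,0,0,0.01],
  [0,0.002,0,0,0.01],
  [0,0.002,0,0,0.01],
  [0,0.002,0,0,0.01],
  [0,0.002,0,0,0.01],
  [0,0.002,0,0,0.01],
])

```text
clock: 40.05
tcp_pos: [0.5418, 0.0081, 0.2229]
orientation: [-0.031, 3.14, -0.005]
contact_force: [-1.3, -9.0, 8.2]
grip_width: 0.017
gripper_force: 59.5
```

```bash
python3 - <<'E'
from h import *
snap('wrist','w13')
E
```

```text
(no output)
```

View pics/w13.png

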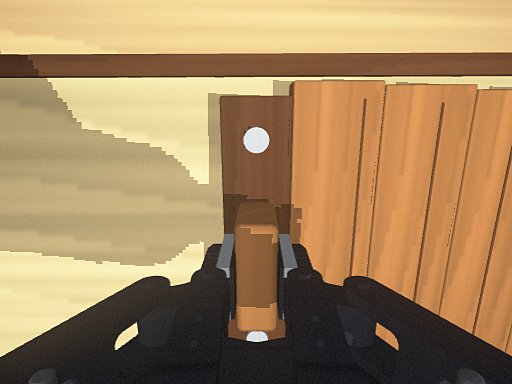

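The jaw touches the last stave, the visible staves butt with no gaps, and the force has started to rise. I'll give one firmer push, then release and retreat.

carry_out([
  [0,0.001,0,0,0.01],
  [0,0.002,0,0,0.01],
  [0,0.003,0,0,0.01],
  [0,0.004,0,0,0.01],
  [0,0.004,0,0,0.01],
  [0,0.004,0,0,0.01],
  [0,0.004,0,0,0.01],
  [0,0.004,0,0,0.01],
])

```text
clock: 40.9
tcp_pos: [0.5417, 0.0088, 0.2229]
orientation: [-0.027, 3.139, -0.011]
contact_force: [-1.2, -19.1, 7.6]
grip_width: 0.0171
gripper_force: 59.7
```

carry_out([
  [0,-0.002,0,0,0.01],
  [0,-0.003,0,0,0.01],
  [0,-0.003,0,0,0.05],
  [0,-0.003,0,0,0.05],
  [0,-0.003,0,0,0.05],
  [0,-0.003,0,0,0.05],
  [0,-0.003,0,0,0.05],
  [0,-0.003,0,0,0.05],
])

```text
clock: 41.7
tcp_pos: [0.5414, 0.0122, 0.2216]
orientation: [0.036, -3.141, -0.0]
contact_force: [0.0, -0.5, -0.1]
grip_width: 0.0505
gripper_force: 0.0
```

carry_out([
  [0,0,-0.03,0,0.05],
  [0,0,-0.07,0,0.05],
  [0,0.03,-0.11,0,0.05],
  [0,0.06,-0.13,0,0.05],
  [0,0.06,-0.13,0,0.05],
  [0,0.06,-0.13,0,0.05],
  [0,0.06,-0.13,0,0.05],
  [0,0.06,-0.13,0,0.05],
])

```text
clock: 42.5
tcp_pos: [0.5397, 0.0706, 0.3506]
orientation: [0.032, -3.139, 0.002]
contact_force: [0.4, -0.7, -0.2]
grip_width: 0.0498
gripper_force: 0.0
```

```bash
python3 - <<'E'
from h import *
snap('wrist','w14');print(tray('top14')); print(r.get_obs()['tcp_pos'].round(3))
E
```

```text
((0.5077519416809082, -0.3511880040168762), (0.12777285277843475, 0.17877045273780823), 84.41802215576172)
[0.54  0.071 0.351]
```

View pics/w14.png

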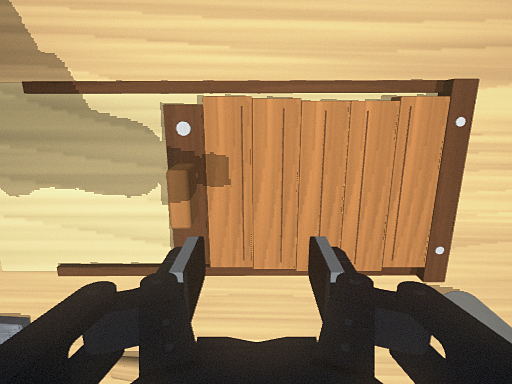

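Wrist view: all five staves butt with no gaps between the fence (about u 447) and the jaw (u 205), and the tray hasn't moved. Handing in.

```bash
python3 -c "
from bench import r
print(r.hand_in())"
```

```text
the job is handed in; nothing more can be done
None
```

Handed in at about 42.6 s. All five spacers found (1, 2, 6, 7, 8) are standing in the tray, and the loose stave is in the jig. The jaw is closed with no gaps visible between the five staves, the fence and the jaw. The hand-in returned no verdict.

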